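# Rack the shaft carrier

## Task

Lay the small steel shaft gently in the V cradle of the long-handled carrier tray. Then take the carrier by its handle and slide it, shaft aboard, onto the one empty rail pair in the rack bay that already holds two stored trays, fully home against the back stops. Leave the stored trays where they are and let go of the carrier.

Things in the scene. Friction and masses are not known exactly. Their poses are not given: they have to be found in the camera images.
- shaft: Loose turned steel shaft, about 100 g: 20 mm diameter over the middle 76 mm, with a 14 mm diameter stub 10 mm long at each end (96 mm in all). Both ends are alike. Origin on its axis at mid-length, x along the axis. It starts lying in the V rest, level. There is free space for fingers across its middle, between the V blocks.
- rest: Fixed dark steel V rest: base plate 110 x 70 x 12 mm with two 12 mm wide V blocks standing on it at x = -28 and +28 mm. Origin under the plate's centre; the V runs along x; z up. The shaft's axis lies 42 mm above the origin while in it.
- carrier: Loose steel carrier tray, about 280 g, on the bench: sheet 120 (x) x 100 (y) x 3 mm, rim 8 mm high; origin under the sheet's centre, z up. Two V blocks, 12 mm wide, stand on it at x = -28 and +28 mm, the V running along x. A narrow handle runs from the front edge (x = -60) to x = -155 mm. The +x end enters the rack first.
- carrier_grip (a point): Where to pinch the carrier's upright handle across its 12 mm thickness (carrier's y): x = -125 mm, 24 mm above the underside. The raised end of the handle spans x = -155 to -100 mm and 2 to 38 mm above the underside. The weight hangs 85 to 100 mm ahead of this point: grip firmly or the far end sags.
- carrier_cradle (a point): Where the shaft's mid-point lies when seated in the carrier's cradle: on the carrier's centre line, 30 mm above its underside.
- rack: Fixed open rack, 130 deep (x) x 252 wide (y) x 228 mm high, origin under its centre, z up, front open at x = -65 mm. Two bays at y = -60 and +60 mm, each 108 mm wide between posts, each with three rail pairs, tops 45, 105, 165 mm up. The bay at y = -60 always holds two stored trays and is the one to fill; the other holds one.
- rails_low (a point): Low rail pair of the bay to fill: where the underside centre of a tray lies when fully home on it, 45 mm above the bench, axes as the rack's. Trays slide in along +x. Rails are ledges 15 mm wide and 4 mm thick; 10 mm high stops at the back halt a tray with its centre here. Bars close the top of the rack.
- rails_mid (a point): The same for the middle rail pair, 105 mm above the bench.
- rails_high (a point): The same for the high rail pair, 165 mm above the bench.
- stored_low: Loose steel storage tray, 500 g, 120 (x) x 100 (y) mm, rim 10 mm, no handle, with small parts up to 33 mm high on it, on a low (45 mm) rail pair. Origin under its centre, axes as the rack's. If it stands in the bay at y = +60 mm of the rack, then the low (45 mm) rail pair of the bay to fill is the empty one.
- stored_mid: Loose steel storage tray, 500 g, 120 (x) x 100 (y) mm, rim 10 mm, no handle, with small parts up to 33 mm high on it, on a middle (105 mm) rail pair. Origin under its centre, axes as the rack's. If it stands in the bay at y = +60 mm of the rack, then the middle (105 mm) rail pair of the bay to fill is the empty one.
- stored_high: Loose steel storage tray, 500 g, 120 (x) x 100 (y) mm, rim 10 mm, no handle, with small parts up to 33 mm high on it, on a high (165 mm) rail pair. Origin under its centre, axes as the rack's. If it stands in the bay at y = +60 mm of the rack, then the high (165 mm) rail pair of the bay to fill is the empty one.

How it is judged:
On the way:
1. the shaft lies in the carrier's cradle, released, with the carrier not yet in the rack (y of shaft in the frame of carrier between -0.005 and 0.005 m and x of shaft in the frame of carrier between -0.013 and 0.013 m and z of shaft in the frame of carrier between 0.024 and 0.035 m and angle between the x axis of shaft and the x axis of carrier, either way round below 0.12 rad and contact force between the fingers and shaft below 0.2 N and horizontal distance between carrier and rack above 0.16 m), for 0.2 s.
At the end, for the whole second after the job is handed in: The carrier lies level on both rails of the empty pair in the bay at y = -60 mm of the rack (height within 5 mm, sideways within 6 mm), fully home (within 6 mm of the back stops), and the shaft lies seated in its cradle (within 13 mm along it), all at rest (x of carrier in the frame of rack between -0.006 and 0.006 m and y of carrier in the frame of rack between -0.066 and -0.054 m and angle between the x axis of carrier and the x axis of rack, either way round below 0.08 rad and angle between carrier's own z axis and vertical below 0.04 rad and ((z of carrier in the frame of rack between 0.04 and 0.05 m and y of stored_low in the frame of rack above 0 m) or (z of carrier in the frame of rack between 0.1 and 0.11 m and y of stored_mid in the frame of rack above 0 m) or (z of carrier in the frame of rack between 0.16 and 0.17 m and y of stored_high in the frame of rack above 0 m)) and y of shaft in the frame of carrier between -0.005 and 0.005 m and x of shaft in the frame of carrier between -0.013 and 0.013 m and z of shaft in the frame of carrier between 0.024 and 0.035 m and angle between the x axis of shaft and the x axis of carrier, either way round below 0.12 rad and linear speed of each of carrier, shaft below 0.01 m/s); the robot touches nothing.
It fails at once if a stored tray is moved by more than 12 mm (distance of any of stored_low, stored_mid, stored_high from where it was at the start of the episode above 0.012 m).
It fails at once if the shaft is dropped (falls freely by more than about 20 mm) (linear speed of shaft above 0.6 m/s and contact force between the fingers and shaft below 0.1 N and z of shaft in the frame of carrier above 0.034 m).
It also fails if it takes over 64 s, if anything falls off the work surface, if the arm or the gripper's body presses on something with over 40 N, if the wrist force passes 120 N, or if a joint passes its speed limit or range.

## Robot

A 7-joint arm with a two-finger parallel gripper is mounted at the origin on the work surface. World frame = base frame: x ahead of the robot, y to its left, z up, the work surface at z = 0. Lengths are in m, angles in rad, forces in N, time in s.
With the tool pointing down it reaches from about 0.425 to 0.925 m from the base axis. Payload 6.8 kg.
Tool frame: the origin (TCP) lies between the finger pads; the fingertips stand finger_overhang ahead of it and the grasp point (between the pads) lies 6 mm ahead of it (finger_overhang is the distance from the TCP to the fingertips, in m); z points along the fingers, y is the line along which they close (so a half turn about z gives the same grasp; the last joint's range is limited). The gripper opens to 85 mm and grips with 20 to 120 N. Pads are 22 mm wide; open, the fingers measure 114 mm over their backs; the gripper's body (76 mm by 85 mm) begins 54 mm behind the grasp point. The pads swing forward as they close: fully open they stand 13 mm farther back than shut.
Start: joints at [1.126, 0.477, 0.022, 1.555, -0.011, 1.109, -0.083], TCP at [0.223, -0.637, 0.256] pointing down, gripper open.
Joint ranges: [-2.96, 2.96], [-0.34, 2.1], [-1.41, 1.46], [0.24, 2.44], [-1.37, 4.51], [0.17, 1.92], [-2.96, 2.96]. Speed limits (rad/s): [2.39, 2.39, 3.14, 3.14, 3.14, 3.14, 3.14].

## Interface

Orientations are given as a unit quaternion [w, x, y, z].
In Python, from station import * gives the robot as it stands.
- The arm moves only by the tool drive_tool, never from a script. Its argument "increments" is a list of rows, each an object of numbers: "claw": the finger opening in m, from 0 to 0.0854; "dx", "dy", "dz": the shift along the tool's x, y, z in m; "wx", "wy", "wz": the turn, a rotation vector about the tool's x, y, z in degrees. A call has 1 to 20 rows; each row shifts and turns the commanded pose from where the row before left it, along the tool's axes as they then stand; what a row does not reach is not made up. A row lasts 1/8 s, in which the tool goes at most 62.5 mm and 10.7 degrees, less where a joint would pass 70% of its speed; a pose out of reach is approached as far as the arm can. A call with a gripper value outside its range is refused whole. The fingers move at their own pace and stop on an object; "newtons" is the grip in N (left out, the last holds). Time passes only in rows, so rows that do not move let the fingers close. It gives the time, the measured TCP pose, the force, the opening and the grip force at its end, in the units of the state.
- get_obs(): the state, without advancing time (a new reading comes with each control period).
- read_camera(name): name is "side" or "top"; returns (picture, depth): 384x512x3 uint8, red, green, blue; 384x512 float32, m along the optical axis (not along the pixel's ray), 0 where there is no reading.
- calibration(name): a dict with "intrinsics" (3x3 intrinsics, pixels), "k1" (the pictures are not rectified: a ray, as slopes to the right and down, at radius r is drawn at 1 + k1 r^2 times it, then the intrinsics apply), "R" (3x3) and "t" (3): a world point X has camera coordinates R X + t. Camera axes: x right, y down, z forward; pixel columns grow to the right and rows downward; lengths in m; the calibration is good to about 2 mm. A picture is of the moment at which its call begins. calibration takes no time and is no camera call.
- hand_in(): hands the job in; it is judged then, once.
The state is a dict: "t": time; "q": joint angles; "joint_vel": joint speeds; "joint_torque": joint torques, N m; "eef_pos": TCP position; "tool_rot": TCP orientation; "contact_force": force on the tool from outside, world axes, zero at the start; "torque": the same for the moment, N m; "gripper_width": opening from 0.0 (shut) to 1.0 (fully open); "grasp_force": force on a finger pad.
Only numpy, scipy, OpenCV 4.12 (cv2) and the standard library are available. Lean on these libraries where they do the work, as an engineer would, in place of code of your own. Each camera call takes 0.05 s, during which the arm holds its last target. There are 200 camera calls.

## Working session

There is one attempt and no reset: what is moved stays moved. The work goes in short steps, Python scripts to look and compute and a tool call to move; the robot and the scene stay as the last step left them, time stands still between calls to the robot, and variables do not carry over. Pictures are saved under pics/ and viewed, at most 10 in all, crops included, and the job is handed in when it is done.

Besides the shell and the picture viewer there is one more tool, called after "Emit:" as name([rows], argument=value, ...), one row to a line, values as JSON. drive_tool: Moves the arm, as the interface text tells. Its arguments: {"type":"object","properties":{"increments":{"type":"array","items":{"type":"object","properties":{"claw":{"type":"number"},"dx":{"type":"number"},"dy":{"type":"number"},"dz":{"type":"number"},"wx":{"type":"number"},"wy":{"type":"number"},"wz":{"type":"number"}}}},"newtons":{"type":"number"}},"required":["increments"]}

```bash
mkdir -p pics; ls; python3 - <<'E'
from station import *
import cv2,numpy as np
for n in("side","top"):
    p,d=read_camera(n); cv2.imwrite(f"pics/{n}0.png",p[:,:,::-1]); np.savez(f"{n}0.npz",p=p,d=d)
    c=calibration(n); print(n,c)
o=get_obs(); print(o)
E
```

```text
pics
side {'intrinsics': array([[430.34143616,   0.        , 257.28165309],
       [  0.        , 430.34143616, 193.68430087],
       [  0.        ,   0.        ,   1.        ]]), 'k1': -0.0823891059368522, 'R': array([[-0.96255688, -0.27105366,  0.00376435],
       [-0.19504047,  0.68284362, -0.70404815],
       [ 0.18826436, -0.67842059, -0.71014226]]), 't': array([0.51415055, 0.21621062, 1.16856849])}
top {'intrinsics': array([[370.13114203,   0.        , 257.89854018],
       [  0.        , 370.13114203, 192.3980623 ],
       [  0.        ,   0.        ,   1.        ]]), 'k1': -0.039853751878689225, 'R': array([[ 0.01024627, -0.99973334, -0.02069464],
       [-0.99923704, -0.00945678, -0.03789326],
       [ 0.03768745,  0.02106711, -0.99906748]]), 't': array([-0.0139878 ,  0.53785131,  1.01808822])}
{'t': 0.1, 'q': array([ 1.12589695,  0.47770255,  0.02234346,  1.55633586, -0.01149951,
        1.10930212, -0.08312693]), 'joint_vel': array([ 0.0005424 , -0.00195116,  0.00213857, -0.00116976, -0.00193414,
        0.00099155,  0.00059353]), 'joint_torque': array([ 4.06000836e-03, -5.97761643e+01,  1.61284313e+00, -2.81958729e+01,
        1.26517258e-02,  5.00096648e-03,  4.84295902e-05]), 'eef_pos': array([ 0.22289782, -0.63662084,  0.25543996]), 'tool_rot': array([-7.86401463e-04,  9.85854532e-01,  1.67601273e-01, -1.93477428e-04]), 'contact_force': array([-0.0013417 ,  0.77251452,  0.48306095]), 'torque': array([ 0.03846871, -0.0088971 ,  0.0395735 ]), 'grasp_force': 0.0, 'gripper_width': 0.9995930106966344}
```

View pics/side0.png

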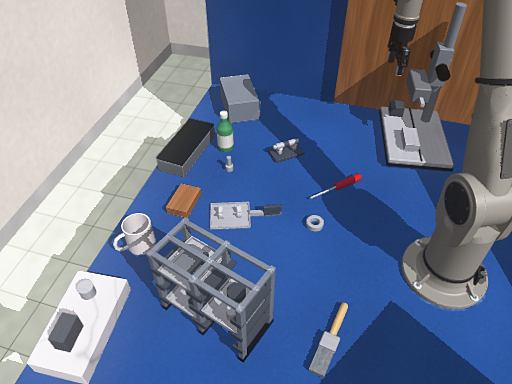

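View pics/top0.png

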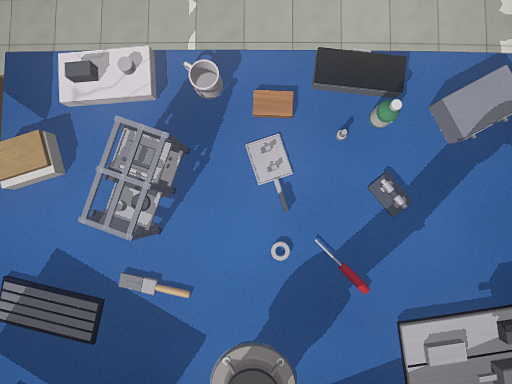

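Side view: rack with its bays around (210,285), carrier at (230,214) with handle to (280,210), rest and shaft at (285,150). Top view: rack top frame has corners at about (117,118), (170,135), (132,238) and (80,222). The carrier is at (270,160) with handle to (285,210), and the shaft is at (390,193).

```bash
cat > h.py <<'E'
import numpy as np,cv2
from station import *
def rays(n,uv):
    c=calibration(n);K=c["intrinsics"];k=c["k1"]
    uv=np.asarray(uv,float).reshape(-1,1,2)
    xy=cv2.undistortPoints(uv,K,np.array([k,0,0,0.]))[:,0]
    D=np.c_[xy,np.ones(len(xy))]@c["R"]; C=-c["R"].T@c["t"]
    return C,D
def onplane(n,uv,z):
    C,D=rays(n,uv); return C+D*((z-C[2])/D[:,2])[:,None]
def cloud(n,d):
    h,w=d.shape; u,v=np.meshgrid(np.arange(w),np.arange(h))
    C,D=rays(n,np.stack([u,v],-1)); P=C+D*d.reshape(-1,1)
    P[d.ravel()==0]=np.nan
    return P.reshape(h,w,3)
def snap(n):
    p,d=read_camera(n); return p,d,cloud(n,d)
def rect(P): # centre, dir, size of xy points
    (c,s,a)=cv2.minAreaRect(P[:,:2].astype(np.float32)); return c,s,a
E
python3 - <<'E'
from h import *
t=np.load("top0.npz");s=np.load("side0.npz")
T=cloud("top",t["d"]);S=cloud("side",s["d"])
a=t["p"][100:250,70:220,::-1]; b=s["p"][205:360,140:290,::-1]
cv2.imwrite("pics/c1.png",np.hstack([cv2.resize(a,(396,396),interpolation=3),cv2.resize(b,(396,396),interpolation=3)]))
a=t["p"][125:215,235:415,::-1]
cv2.imwrite("pics/c2.png",cv2.resize(a,(800,400),interpolation=3))
np.set_printoptions(precision=4,suppress=True)
for n,u,v in (("t",270,160),("t",263,165),("t",390,193),("t",130,180),("t",285,208)):print(T[v,u])
Z=T[...,2]
for nm,(u0,u1,v0,v1),zl,zh in (("rack top",(70,200,105,250),.215,.24),("carrier",(235,300,125,215),.0015,.05),("rest",(360,420,165,225),.005,.07),("shaft",(360,420,165,225),.035,.07)):
  for X,k in((T,"top"),(S,"side")):
    Q=T[v0:v1,u0:u1].reshape(-1,3) if k=="top" else None
    if Q is None:
        lo=np.nanmin(T[v0:v1,u0:u1,:2].reshape(-1,2),0);hi=np.nanmax(T[v0:v1,u0:u1,:2].reshape(-1,2),0)
        Q=S.reshape(-1,3);Q=Q[(Q[:,0]>lo[0])&(Q[:,0]<hi[0])&(Q[:,1]>lo[1])&(Q[:,1]<hi[1])]
    Q=Q[(Q[:,2]>zl)&(Q[:,2]<zh)]
    print(nm,k,len(Q),rect(Q) if len(Q)>5 else "",Q.mean(0) if len(Q) else "")
E
```

```text
[ 0.6297 -0.0416  0.0011]
[ 0.6152 -0.0221  0.0036]
[ 0.5383 -0.3627  0.0463]
[0.5546 0.2707 0.2279]
[ 0.4955 -0.0826  0.0402]
rack top top 2920 ((0.5605711340904236, 0.28692764043807983), (0.13071469962596893, 0.2534293830394745), 71.28240203857422) [0.5587 0.2866 0.227 ]
rack top side 3003 ((0.5597240924835205, 0.2882884740829468), (0.1314723789691925, 0.2549310326576233), 71.43952178955078) [0.5534 0.2943 0.228 ]
carrier top 2118 ((0.6034693717956543, -0.033243581652641296), (0.250689834356308, 0.18022167682647705), 0.601544976234436) [ 0.6122 -0.0374  0.0066]
carrier side 2556 ((0.603690505027771, -0.032883577048778534), (0.1826610118150711, 0.25295519828796387), 89.94366455078125) [ 0.599  -0.0335  0.0068]
rest top 1029 ((0.5305365920066833, -0.3698331117630005), (0.14067398011684418, 0.10745247453451157), 48.90291213989258) [ 0.536  -0.3691  0.0224]
rest side 618 ((0.5373417139053345, -0.3767378330230713), (0.16759474575519562, 0.16353239119052887), 89.9927749633789) [ 0.5332 -0.364   0.022 ]
shaft top 312 ((0.5387583374977112, -0.37310391664505005), (0.09527705609798431, 0.0356101468205452), 39.496829986572266) [ 0.5381 -0.3704  0.0473]
shaft side 158 ((0.5342838168144226, -0.36861273646354675), (0.09810088574886322, 0.030776074156165123), 42.20523452758789) [ 0.5356 -0.3668  0.0485]
```

View pics/c1.png

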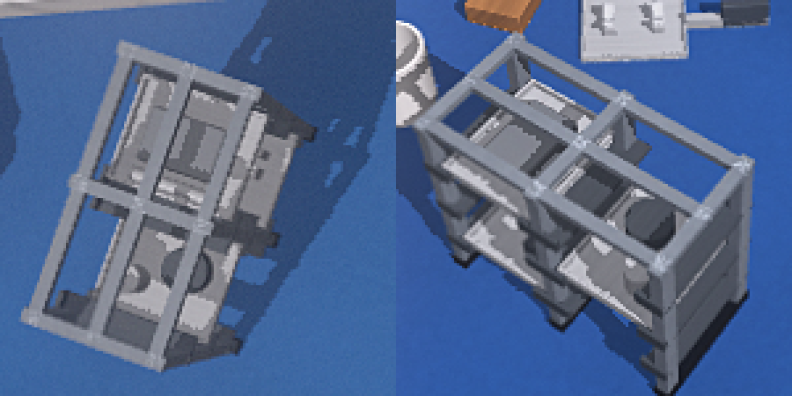

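View pics/c2.png

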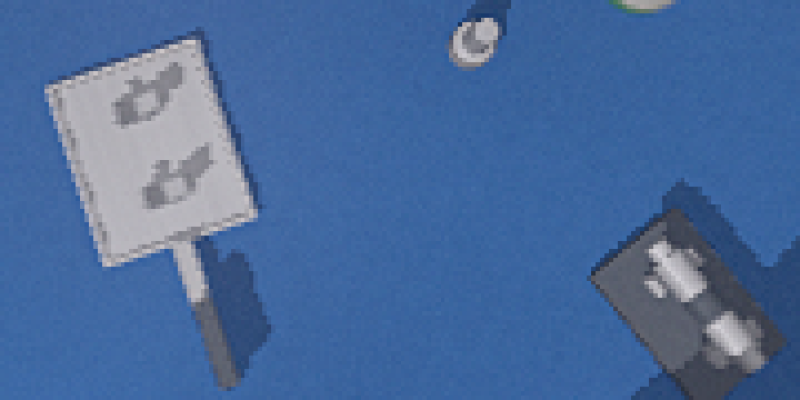

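Rack: trays show in the +X bay at two levels (side crop, left), and one tray in the bay nearer the robot. So the bay to fill is the +X one, and the rack front faces world −Y. The carrier handle points back toward the robot, and the shaft lies across the two V blocks of the rest.

```bash
python3 - <<'E'
from h import *
import station
print([k for k in dir(station) if not k.startswith('_')], getattr(station,'finger_overhang',None))
np.set_printoptions(precision=4,suppress=True)
t=np.load("top0.npz");s=np.load("side0.npz")
T=cloud("top",t["d"]);S=cloud("side",s["d"])
a=np.radians(71.35);X=np.array([np.cos(a),np.sin(a)]);Y=np.array([-X[1],X[0]]);c=np.array([.560,.2875])
for M,k in((T,"top"),(S,"side")):
    Q=M.reshape(-1,3);l=np.c_[(Q[:,:2]-c)@X,(Q[:,:2]-c)@Y,Q[:,2]]
    for y0 in(-60,60):
        m=(abs(l[:,0])<.075)&(abs(l[:,1]-y0/1e3)<.045)
        h,_=np.histogram(l[m,2],np.arange(0,.24,.006));print(k,y0,h)
# carrier sheet rectangle from top image mask
def mask(sl,zl,zh):
    v0,v1,u0,u1=sl;Q=T[v0:v1,u0:u1].reshape(-1,3);return Q[(Q[:,2]>zl)&(Q[:,2]<zh)]
p=t["p"].astype(int)
g=p.min(2);m=np.zeros(g.shape,np.uint8);m[125:195,235:302]=(g[125:195,235:302]>95)*1
m=cv2.morphologyEx(m,cv2.MORPH_CLOSE,np.ones((9,9)));m=cv2.morphologyEx(m,cv2.MORPH_OPEN,np.ones((13,13)))
cn=max(cv2.findContours(m,0,2)[0],key=cv2.contourArea)[:,0]
W=onplane("top",cn,.008);print("sheet",rect(W))
# handle end
m=np.zeros(g.shape,bool);m[185:215,268:296]=(T[185:215,268:296,2]>.028)
vv,uu=np.nonzero(m);Q=T[vv,uu];print("handle",len(Q),rect(Q),np.median(Q,0))
W=onplane("top",np.c_[uu,vv],.038);print("handle rays",rect(W))
# V blocks
v=mask((125,195,235,302),.014,.045);print("vblocks",len(v),rect(v),v[:,:2].mean(0))
print("plate",rect(mask((165,225,360,420),.008,.017)))
m=np.zeros(g.shape,bool);m[165:225,360:420]=(g[165:225,360:420]>140)
vv,uu=np.nonzero(m);W=onplane("top",np.c_[uu,vv],.047);print("shaft bright",len(W),rect(W),W.mean(0))
E
```

```text
['PlanningError', 'calibration', 'finger_overhang', 'get_obs', 'hand_in', 'read_camera'] 0.025
top -60 [128   0   0   0   0   0   1 202 160  32   6  11   8   1   0   0   3  35
   0   0   0   0   0   0   0   0   1 393 372 192  27 447  32   0   0   0
  49 466 264]
top 60 [176   1   0   0   0   0   4  28   0   0   0   0   0   0   0   0   2 439
 413  71  46 119  53   2   0   0  15 180  16   5   0   0   0   0   0   0
  55 523 245]
side -60 [269   0   0   0   0   0   1  58 278  66   8  14   0   0   0   0   1  30
  10  13   0   0   0   0   0   0   1 120 389 129  26 309  98   0   0   0
  29 243 455]
side 60 [476   2   0   0   0   0   0  38  13  11   0   0   0   0   0   0   0 119
 430  99  34 261  49  34   0   0   3 126  19  12   0   0   0   0   0   0
  29 295 527]
sheet ((0.6266701221466064, -0.038535743951797485), (0.13212426006793976, 0.10246419906616211), 18.957120895385742)
handle 95 ((0.5117071270942688, -0.07735384255647659), (0.05462886393070221, 0.012156153097748756), 18.889083862304688) [ 0.5116 -0.0772  0.0374]
handle rays ((0.5116691589355469, -0.0772281289100647), (0.054535750299692154, 0.011943738907575607), 18.892803192138672)
vblocks 176 ((0.5981089472770691, -0.04747600108385086), (0.14013543725013733, 0.03478965908288956), 18.86311912536621) [ 0.6054 -0.0451]
plate ((0.5367421507835388, -0.3742794990539551), (0.11099277436733246, 0.0708656758069992), 40.437652587890625)
shaft bright 149 ((0.5423832535743713, -0.3678417205810547), (0.08090189099311829, 0.03241598978638649), 45.23394012451172) [ 0.5436 -0.3644  0.047 ]
```

Emit:
drive_tool([
  {"wz": -7, "claw": 0.06},
  {"wz": -7},
  {"wz": -7.1},
  {"dx": 0.02},
  {"dx": 0.04},
  {"dx": 0.04},
  {"dx": 0.04},
  {"dx": 0.04},
  {"dx": 0.04},
  {"dx": 0.04},
  {"dx": 0.04},
  {"dx": 0.04},
  {"dx": 0.04},
  {"dx": 0.0294, "dy": 0.0035},
  {"dz": 0.04},
  {"dz": 0.04},
  {"dz": 0.02},
  {},
  {},
], newtons=40)

```text
schema error: expected keys claw, dx, dy, dz, wx, wy, wz
```

```bash
cat >> h.py <<'E'
from scipy.spatial.transform import Rotation as Rn
def go(pos,yaw,o=None):
    o=o or get_obs();w,x,y,z=o["tool_rot"];R=Rn.from_quat([x,y,z,w])
    a=np.radians(yaw);X=np.array([np.cos(a),np.sin(a),0]);G=np.c_[X,[X[1],-X[0],0],[0,0,-1]]
    r=(R.inv()*Rn.from_matrix(G)).as_rotvec(degrees=True)
    d=np.array(pos)-o["eef_pos"]
    print("t",o["t"],"pos",o["eef_pos"],"d in target frame mm",1e3*G.T@d,"in tool now",1e3*R.inv().apply(d),"rot",r,"F",o["contact_force"],o["gripper_width"],o["grasp_force"])
np.set_printoptions(precision=4,suppress=True)
E
python3 - <<'E'
from h import *
go([.537,-.374,.048],40.4)
p,d,P=snap("top"); s,ds,Sc=snap("side")
cv2.imwrite("pics/a1.png",np.hstack([cv2.resize(p[150:240,345:445,::-1],(400,360),interpolation=3),cv2.resize(s[110:200,240:340,::-1],(400,360),interpolation=3)]))
E
```

```text
t 0.1 pos [ 0.2229 -0.6366  0.2554] d in target frame mm [409.4106   3.58   207.44  ] in tool now [ 383.2662 -143.7329  207.6272] rot [ -0.0928  -0.0104 -21.1032] F [-0.0013  0.7725  0.4831] 0.9995930106966344 0.0
```

View pics/a1.png

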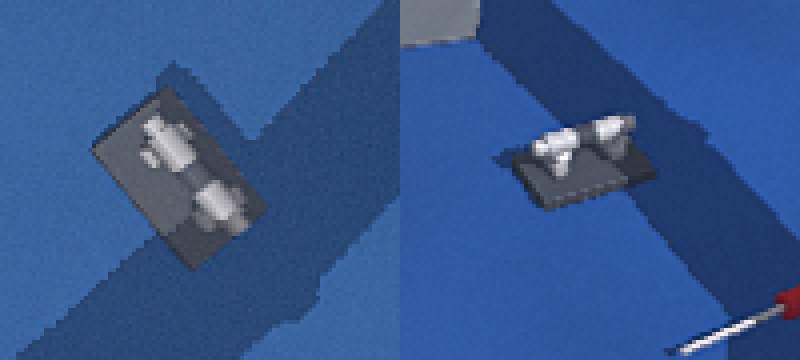

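The move was refused because every key is required. The picture shows the shaft still seated, with ends at about top pixels (382.5,180) and (405,207.5).

Emit:
drive_tool([
  {"claw": 0.06, "dx": 0, "dy": 0, "dz": 0, "wx": 0, "wy": 0, "wz": -7},
  {"claw": 0.06, "dx": 0, "dy": 0, "dz": 0, "wx": 0, "wy": 0, "wz": -7},
  {"claw": 0.06, "dx": 0, "dy": 0, "dz": 0, "wx": 0, "wy": 0, "wz": -7.1},
  {"claw": 0.06, "dx": 0.02, "dy": 0, "dz": 0, "wx": 0, "wy": 0, "wz": 0},
  {"claw": 0.06, "dx": 0.04, "dy": 0, "dz": 0, "wx": 0, "wy": 0, "wz": 0},
  {"claw": 0.06, "dx": 0.04, "dy": 0, "dz": 0, "wx": 0, "wy": 0, "wz": 0},
  {"claw": 0.06, "dx": 0.04, "dy": 0, "dz": 0, "wx": 0, "wy": 0, "wz": 0},
  {"claw": 0.06, "dx": 0.04, "dy": 0, "dz": 0, "wx": 0, "wy": 0, "wz": 0},
  {"claw": 0.06, "dx": 0.04, "dy": 0, "dz": 0, "wx": 0, "wy": 0, "wz": 0},
  {"claw": 0.06, "dx": 0.04, "dy": 0, "dz": 0, "wx": 0, "wy": 0, "wz": 0},
  {"claw": 0.06, "dx": 0.04, "dy": 0, "dz": 0, "wx": 0, "wy": 0, "wz": 0},
  {"claw": 0.06, "dx": 0.04, "dy": 0, "dz": 0, "wx": 0, "wy": 0, "wz": 0},
  {"claw": 0.06, "dx": 0.04, "dy": 0, "dz": 0, "wx": 0, "wy": 0, "wz": 0},
  {"claw": 0.06, "dx": 0.03, "dy": 0.0035, "dz": 0, "wx": 0, "wy": 0, "wz": 0},
  {"claw": 0.06, "dx": 0, "dy": 0, "dz": 0.04, "wx": 0, "wy": 0, "wz": 0},
  {"claw": 0.06, "dx": 0, "dy": 0, "dz": 0.04, "wx": 0, "wy": 0, "wz": 0},
  {"claw": 0.06, "dx": 0, "dy": 0, "dz": 0.04, "wx": 0, "wy": 0, "wz": 0},
  {"claw": 0.06, "dx": 0, "dy": 0, "dz": 0, "wx": 0, "wy": 0, "wz": 0},
  {"claw": 0.06, "dx": 0, "dy": 0, "dz": 0, "wx": 0, "wy": 0, "wz": 0},
], newtons=40)

```text
t: 2.58
eef_pos: [0.5388, -0.3737, 0.1379]
tool_rot: [0.001, 0.939, 0.345, 0.001]
contact_force: [0.0, 0.2, 0.4]
gripper_width: 0.7
grasp_force: 0.0
```

```bash
python3 - <<'E'
from h import *
print("ends",onplane("top",[[382.5,180],[405,207.5]],.045))
go([.537,-.374,.048],40.4)
E
```

```text
ends [[ 0.5731 -0.3431  0.045 ]
 [ 0.5    -0.4033  0.045 ]]
t 2.575 pos [ 0.5388 -0.3737  0.1379] d in target frame mm [-1.5877 -0.8956 89.8805] in tool now [-1.6727 -1.0417 89.8774] rot [ 0.0936 -0.0539 -0.0271] F [0.0396 0.1895 0.3947] 0.7000720151948018 0.0
```

Emit:
drive_tool([
  {"claw": 0.05, "dx": -0.0016, "dy": -0.001, "dz": 0.02, "wx": 0, "wy": 0, "wz": 0},
  {"claw": 0.05, "dx": 0, "dy": 0, "dz": 0.025, "wx": 0, "wy": 0, "wz": 0},
  {"claw": 0.05, "dx": 0, "dy": 0, "dz": 0.02, "wx": 0, "wy": 0, "wz": 0},
  {"claw": 0.05, "dx": 0, "dy": 0, "dz": 0.015, "wx": 0, "wy": 0, "wz": 0},
  {"claw": 0.05, "dx": 0, "dy": 0, "dz": 0.01, "wx": 0, "wy": 0, "wz": 0},
  {"claw": 0.05, "dx": 0, "dy": 0, "dz": 0, "wx": 0, "wy": 0, "wz": 0},
  {"claw": 0.01, "dx": 0, "dy": 0, "dz": 0, "wx": 0, "wy": 0, "wz": 0},
  {"claw": 0.01, "dx": 0, "dy": 0, "dz": 0, "wx": 0, "wy": 0, "wz": 0},
  {"claw": 0.01, "dx": 0, "dy": 0, "dz": 0, "wx": 0, "wy": 0, "wz": 0},
  {"claw": 0.01, "dx": 0, "dy": 0, "dz": 0, "wx": 0, "wy": 0, "wz": 0},
  {"claw": 0.01, "dx": 0, "dy": 0, "dz": 0, "wx": 0, "wy": 0, "wz": 0},
  {"claw": 0.01, "dx": 0, "dy": 0, "dz": 0, "wx": 0, "wy": 0, "wz": 0},
], newtons=40)

```text
t: 4.08
eef_pos: [0.5359, -0.3743, 0.0472]
tool_rot: [0.0, 0.939, 0.345, 0.0]
contact_force: [-2.2, 2.1, 5.7]
gripper_width: 0.219
grasp_force: 39.2
```

```bash
python3 - <<'E'
from h import *
go([.6323,-.0362,.12],18.9)
go([.5370,-.374,.048],40.4)
E
```

```text
t 4.075 pos [ 0.5359 -0.3743  0.0472] d in target frame mm [ 200.6979 -288.6792  -72.8482] in tool now [ 292.5052 -195.0702  -72.8733] rot [ 0.0264 -0.0202 21.486 ] F [-2.2148  2.0809  5.7434] 0.21890300987148026 39.1792631149292
t 4.075 pos [ 0.5359 -0.3743  0.0472] d in target frame mm [ 1.0246  0.4456 -0.8482] in tool now [ 1.0249  0.4458 -0.8477] rot [ 0.0296 -0.0148 -0.014 ] F [-2.2148  2.0809  5.7434] 0.21890300987148026 39.1792631149292
```

Emit:
drive_tool([
  {"claw": 0.01, "dx": 0, "dy": 0, "dz": -0.01, "wx": 0, "wy": 0, "wz": 0},
  {"claw": 0.01, "dx": 0, "dy": 0, "dz": -0.02, "wx": 0, "wy": 0, "wz": 0},
  {"claw": 0.01, "dx": 0, "dy": 0, "dz": -0.03, "wx": 0, "wy": 0, "wz": 0},
  {"claw": 0.01, "dx": 0, "dy": 0, "dz": -0.02, "wx": 0, "wy": 0, "wz": 5},
  {"claw": 0.01, "dx": 0, "dy": 0, "dz": 0, "wx": 0, "wy": 0, "wz": 6},
  {"claw": 0.01, "dx": 0, "dy": 0, "dz": 0, "wx": 0, "wy": 0, "wz": 6},
  {"claw": 0.01, "dx": 0, "dy": 0, "dz": 0, "wx": 0, "wy": 0, "wz": 4.5},
  {"claw": 0.01, "dx": 0.01, "dy": -0.0145, "dz": 0, "wx": 0, "wy": 0, "wz": 0},
  {"claw": 0.01, "dx": 0.02, "dy": -0.029, "dz": 0, "wx": 0, "wy": 0, "wz": 0},
  {"claw": 0.01, "dx": 0.024, "dy": -0.0345, "dz": 0, "wx": 0, "wy": 0, "wz": 0},
  {"claw": 0.01, "dx": 0.024, "dy": -0.0345, "dz": 0, "wx": 0, "wy": 0, "wz": 0},
  {"claw": 0.01, "dx": 0.024, "dy": -0.0345, "dz": 0, "wx": 0, "wy": 0, "wz": 0},
  {"claw": 0.01, "dx": 0.024, "dy": -0.0345, "dz": 0, "wx": 0, "wy": 0, "wz": 0},
  {"claw": 0.01, "dx": 0.024, "dy": -0.0345, "dz": 0, "wx": 0, "wy": 0, "wz": 0},
  {"claw": 0.01, "dx": 0.02, "dy": -0.029, "dz": 0, "wx": 0, "wy": 0, "wz": 0},
  {"claw": 0.01, "dx": 0.02, "dy": -0.029, "dz": 0, "wx": 0, "wy": 0, "wz": 0},
  {"claw": 0.01, "dx": 0.01, "dy": -0.0145, "dz": 0, "wx": 0, "wy": 0, "wz": 0},
  {"claw": 0.01, "dx": 0, "dy": 0, "dz": 0, "wx": 0, "wy": 0, "wz": 0},
  {"claw": 0.01, "dx": 0, "dy": 0, "dz": 0, "wx": 0, "wy": 0, "wz": 0},
], newtons=40)

```text
t: 6.45
eef_pos: [0.6311, -0.0386, 0.1263]
tool_rot: [0.001, 0.987, 0.163, -0.0]
contact_force: [0.3, -0.8, -1.1]
gripper_width: 0.219
grasp_force: 39.1
```

```bash
python3 - <<'E'
from h import *
go([.6323,-.0362,.036],18.89)
s,ds,Sc=snap("side")
cv2.imwrite("pics/a2.png",cv2.resize(s[130:250,180:320,::-1],(700,600),interpolation=3))
E
```

```text
t 6.45 pos [ 0.6311 -0.0386  0.1263] d in target frame mm [ 1.9341 -1.8832 90.339 ] in tool now [ 2.0055 -1.9854 90.3352] rot [ 0.0629  0.0472 -0.0877] F [ 0.3321 -0.7707 -1.1411] 0.21948289705740365 39.1456013917923
```

View pics/a2.png

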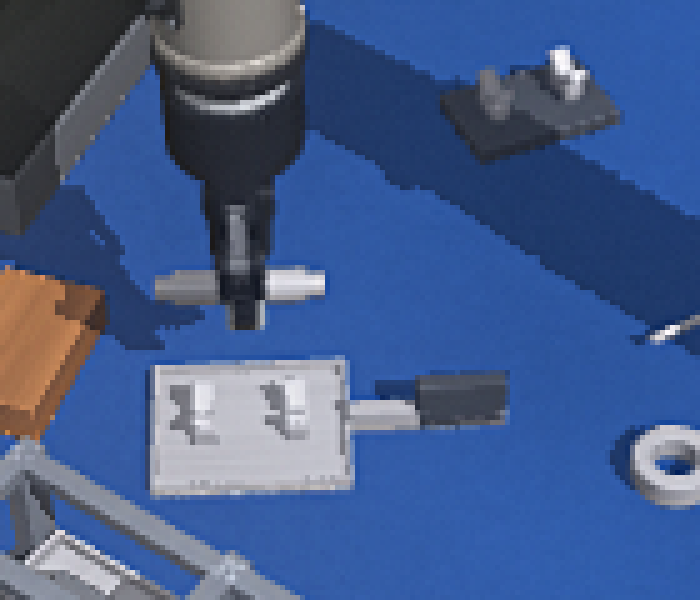

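The side crop shows the shaft level and centred in the fingers, about 90 mm above the tray. The cradle's V blocks are at crop pixels (200,410) and (290,405), and the rest is now empty.

Emit:
drive_tool([
  {"claw": 0.01, "dx": 0.002, "dy": -0.002, "dz": 0.01, "wx": 0, "wy": 0, "wz": 0},
  {"claw": 0.01, "dx": 0, "dy": 0, "dz": 0.02, "wx": 0, "wy": 0, "wz": 0},
  {"claw": 0.01, "dx": 0, "dy": 0, "dz": 0.02, "wx": 0, "wy": 0, "wz": 0},
  {"claw": 0.01, "dx": 0, "dy": 0, "dz": 0.015, "wx": 0, "wy": 0, "wz": 0},
  {"claw": 0.01, "dx": 0, "dy": 0, "dz": 0.01, "wx": 0, "wy": 0, "wz": 0},
  {"claw": 0.01, "dx": 0, "dy": 0, "dz": 0.005, "wx": 0, "wy": 0, "wz": 0},
  {"claw": 0.01, "dx": 0, "dy": 0, "dz": 0, "wx": 0, "wy": 0, "wz": 0},
  {"claw": 0.01, "dx": 0, "dy": 0, "dz": 0, "wx": 0, "wy": 0, "wz": 0},
], newtons=30)

```text
t: 7.5
eef_pos: [0.6332, -0.0341, 0.0469]
tool_rot: [0.0, 0.986, 0.164, 0.001]
contact_force: [-0.3, -0.2, -1.2]
gripper_width: 0.215
grasp_force: 39.1
```

```bash
python3 - <<'E'
from h import *
go([.6323,-.0362,.0355],18.89)
E
```

```text
t 7.5 pos [ 0.6332 -0.0341  0.0469] d in target frame mm [-1.5735  1.6972 11.416 ] in tool now [-1.5856  1.6926 11.415 ] rot [ 0.0226 -0.0605  0.0016] F [-0.2608 -0.2217 -1.1656] 0.21504000068388598 39.14700508117676
```

Emit:
drive_tool([
  {"claw": 0.01, "dx": -0.0015, "dy": 0.0017, "dz": 0.004, "wx": 0, "wy": 0, "wz": 0},
  {"claw": 0.01, "dx": 0, "dy": 0, "dz": 0.004, "wx": 0, "wy": 0, "wz": 0},
  {"claw": 0.01, "dx": 0, "dy": 0, "dz": 0.0025, "wx": 0, "wy": 0, "wz": 0},
  {"claw": 0.01, "dx": 0, "dy": 0, "dz": 0, "wx": 0, "wy": 0, "wz": 0},
  {"claw": 0.01, "dx": 0, "dy": 0, "dz": 0, "wx": 0, "wy": 0, "wz": 0},
], newtons=30)

```text
t: 8.12
eef_pos: [0.6319, -0.0361, 0.0358]
tool_rot: [-0.0, 0.986, 0.164, 0.0]
contact_force: [0.8, 0.7, -1.3]
gripper_width: 0.222
grasp_force: 39.2
```

```bash
python3 - <<'E'
from h import *
go([.6323,-.0362,.0355],18.89)
E
```

```text
t 8.125 pos [ 0.6319 -0.0361  0.0358] d in target frame mm [0.3344 0.2071 0.2686] in tool now [0.3344 0.2072 0.2686] rot [-0.0021 -0.0022  0.0058] F [ 0.8033  0.7293 -1.3281] 0.2222408471931236 39.15094792842865
```

Emit:
drive_tool([
  {"claw": 0.01, "dx": 0, "dy": 0, "dz": 0.0008, "wx": 0, "wy": 0, "wz": 0},
  {"claw": 0.01, "dx": 0, "dy": 0, "dz": 0.0008, "wx": 0, "wy": 0, "wz": 0},
  {"claw": 0.01, "dx": 0, "dy": 0, "dz": 0, "wx": 0, "wy": 0, "wz": 0},
  {"claw": 0.01, "dx": 0, "dy": 0, "dz": 0, "wx": 0, "wy": 0, "wz": 0},
], newtons=20)

```text
t: 8.62
eef_pos: [0.6321, -0.0362, 0.0353]
tool_rot: [0.0, 0.986, 0.164, 0.0]
contact_force: [-3.0, -0.1, 8.4]
gripper_width: 0.218
grasp_force: 40.0
```

Contact made (8 N). I'll release and rise.

Emit:
drive_tool([
  {"claw": 0.022, "dx": 0, "dy": 0, "dz": 0, "wx": 0, "wy": 0, "wz": 0},
  {"claw": 0.026, "dx": 0, "dy": 0, "dz": 0, "wx": 0, "wy": 0, "wz": 0},
  {"claw": 0.034, "dx": 0, "dy": 0, "dz": 0, "wx": 0, "wy": 0, "wz": 0},
  {"claw": 0.042, "dx": 0, "dy": 0, "dz": 0, "wx": 0, "wy": 0, "wz": 0},
  {"claw": 0.042, "dx": 0, "dy": 0, "dz": 0, "wx": 0, "wy": 0, "wz": 0},
  {"claw": 0.042, "dx": 0, "dy": 0, "dz": -0.015, "wx": 0, "wy": 0, "wz": 0},
  {"claw": 0.042, "dx": 0, "dy": 0, "dz": -0.025, "wx": 0, "wy": 0, "wz": 0},
  {"claw": 0.042, "dx": 0, "dy": 0, "dz": -0.025, "wx": 0, "wy": 0, "wz": 0},
  {"claw": 0.042, "dx": -0.02, "dy": 0, "dz": -0.01, "wx": 0, "wy": 0, "wz": 0},
  {"claw": 0.042, "dx": -0.035, "dy": 0, "dz": 0, "wx": 0, "wy": 0, "wz": 0},
  {"claw": 0.042, "dx": -0.035, "dy": 0, "dz": 0, "wx": 0, "wy": 0, "wz": 0},
  {"claw": 0.042, "dx": -0.025, "dy": 0, "dz": 0, "wx": 0, "wy": 0, "wz": 0},
  {"claw": 0.042, "dx": -0.01, "dy": 0, "dz": 0, "wx": 0, "wy": 0, "wz": 0},
  {"claw": 0.042, "dx": 0, "dy": 0, "dz": 0, "wx": 0, "wy": 0, "wz": 0},
  {"claw": 0.042, "dx": 0, "dy": 0, "dz": 0, "wx": 0, "wy": 0, "wz": 0},
  {"claw": 0.042, "dx": 0, "dy": 0, "dz": 0, "wx": 0, "wy": 0, "wz": 0},
], newtons=20)

```text
t: 10.62
eef_pos: [0.5146, -0.0761, 0.1093]
tool_rot: [-0.0, 0.986, 0.165, 0.0]
contact_force: [0.4, 0.6, 0.6]
gripper_width: 0.492
grasp_force: 0.0
```

```bash
python3 - <<'E'
from h import *
go([.5140,-.0765,.031],18.89)
s,ds,Sc=snap("side")
cv2.imwrite("pics/a3.png",cv2.resize(s[130:250,180:320,::-1],(700,600),interpolation=3))
Q=Sc.reshape(-1,3);Q=Q[(abs(Q[:,0]-.632)<.05)&(abs(Q[:,1]+.036)<.03)&(Q[:,2]>.025)&(Q[:,2]<.05)]
print(len(Q),rect(Q),Q.mean(0),Q[:,2].max())
Q=Sc.reshape(-1,3);Q=Q[(abs(Q[:,0]-.511)<.04)&(abs(Q[:,1]+.077)<.03)&(Q[:,2]>.034)&(Q[:,2]<.043)]
print("handle",len(Q),rect(Q))
E
```

```text
t 10.625 pos [ 0.5146 -0.0761  0.1093] d in target frame mm [-0.653   0.1565 78.2574] in tool now [-0.7096  0.1555 78.2569] rot [ 0.0003 -0.0413  0.0489] F [0.4037 0.6306 0.6434] 0.4917476076623336 0.0
212 ((0.6324562430381775, -0.03209437429904938), (0.09292784333229065, 0.025294333696365356), 19.032947540283203) [ 0.6318 -0.0306  0.0369] 0.04508803021179375
handle 74 ((0.5102831125259399, -0.07740630209445953), (0.054149508476257324, 0.015140009112656116), 17.695186614990234)
```

View pics/a3.png

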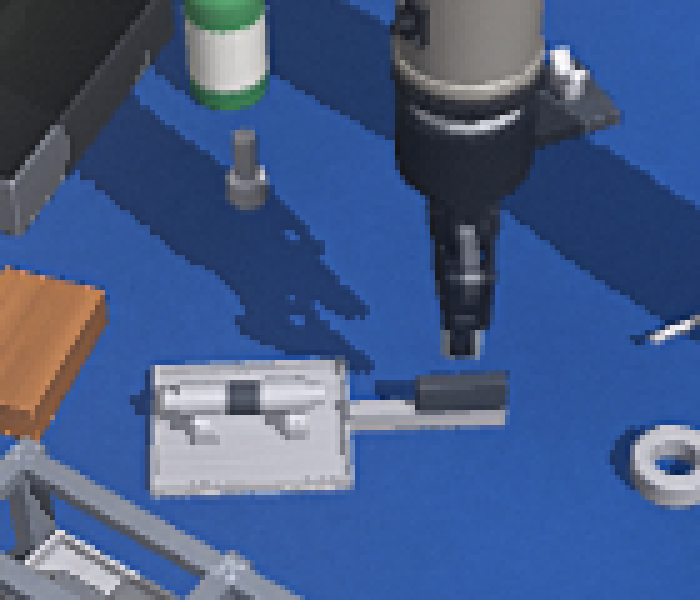

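The shaft lies seated in the cradle (crop around (240,400)), and the fingers stand over the handle. Next I'll descend and pinch the handle firmly.

Emit:
drive_tool([
  {"claw": 0.042, "dx": -0.0007, "dy": 0, "dz": 0.02, "wx": 0, "wy": 0, "wz": 0},
  {"claw": 0.042, "dx": 0, "dy": 0, "dz": 0.025, "wx": 0, "wy": 0, "wz": 0},
  {"claw": 0.042, "dx": 0, "dy": 0, "dz": 0.02, "wx": 0, "wy": 0, "wz": 0},
  {"claw": 0.042, "dx": 0, "dy": 0, "dz": 0.01, "wx": 0, "wy": 0, "wz": 0},
  {"claw": 0.042, "dx": 0, "dy": 0, "dz": 0.0025, "wx": 0, "wy": 0, "wz": 0},
  {"claw": 0.042, "dx": 0, "dy": 0, "dz": 0, "wx": 0, "wy": 0, "wz": 0},
  {"claw": 0.028, "dx": 0, "dy": 0, "dz": 0, "wx": 0, "wy": 0, "wz": 0},
  {"claw": 0.02, "dx": 0, "dy": 0, "dz": 0, "wx": 0, "wy": 0, "wz": 0},
  {"claw": 0.015, "dx": 0, "dy": 0, "dz": 0, "wx": 0, "wy": 0, "wz": 0},
  {"claw": 0.01, "dx": 0, "dy": 0, "dz": 0, "wx": 0, "wy": 0, "wz": 0},
  {"claw": 0.005, "dx": 0, "dy": 0, "dz": 0, "wx": 0, "wy": 0, "wz": 0},
  {"claw": 0.0, "dx": 0, "dy": 0, "dz": 0, "wx": 0, "wy": 0, "wz": 0},
  {"claw": 0.0, "dx": 0, "dy": 0, "dz": 0, "wx": 0, "wy": 0, "wz": 0},
], newtons=120)

```text
t: 12.3
eef_pos: [0.513, -0.0769, 0.032]
tool_rot: [0.0, 0.986, 0.164, 0.0]
contact_force: [-1.4, -0.4, 5.1]
gripper_width: 0.125
grasp_force: 117.0
```

```bash
python3 - <<'E'
from h import *
go([.5140,-.0765,.031],18.89)
a=np.radians(71.35);X=np.array([np.cos(a),np.sin(a)]);Y=np.array([-X[1],X[0]]);c=np.array([.560,.2875])
for x in(-.125,-.275,-.305): print(x,c+X*x-.06*Y)
E
```

```text
t 12.3 pos [ 0.513  -0.0769  0.032 ] d in target frame mm [ 1.0713 -0.1075  1.031 ] in tool now [ 1.0711 -0.1078  1.0311] rot [ 0.0098 -0.0107 -0.006 ] F [-1.3572 -0.3569  5.1281] 0.1252228776566455 117.00415134429932
-0.125 [0.5769 0.1499]
-0.275 [0.5289 0.0078]
-0.305 [ 0.5193 -0.0207]
```

Emit:
drive_tool([
  {"claw": 0.0, "dx": 0, "dy": 0, "dz": -0.004, "wx": 0, "wy": 0, "wz": 0},
  {"claw": 0.0, "dx": 0, "dy": 0, "dz": -0.008, "wx": 0, "wy": 0, "wz": 0},
  {"claw": 0.0, "dx": 0, "dy": 0, "dz": -0.012, "wx": 0, "wy": 0, "wz": 0},
  {"claw": 0.0, "dx": 0, "dy": 0, "dz": -0.016, "wx": 0, "wy": 0, "wz": 0},
  {"claw": 0.0, "dx": 0, "dy": 0, "dz": -0.016, "wx": 0, "wy": 0, "wz": 0},
  {"claw": 0.0, "dx": 0, "dy": 0, "dz": -0.016, "wx": 0, "wy": 0, "wz": 0},
  {"claw": 0.0, "dx": 0, "dy": 0, "dz": -0.016, "wx": 0, "wy": 0, "wz": 0},
  {"claw": 0.0, "dx": 0, "dy": 0, "dz": -0.012, "wx": 0, "wy": 0, "wz": 0},
  {"claw": 0.0, "dx": 0, "dy": 0, "dz": -0.008, "wx": 0, "wy": 0, "wz": 0},
  {"claw": 0.0, "dx": 0, "dy": 0, "dz": -0.004, "wx": 0, "wy": 0, "wz": 0},
  {"claw": 0.0, "dx": 0, "dy": 0, "dz": 0, "wx": 0, "wy": 0, "wz": 0},
  {"claw": 0.0, "dx": 0, "dy": 0, "dz": 0, "wx": 0, "wy": 0, "wz": 0},
  {"claw": 0.0, "dx": 0, "dy": 0, "dz": 0, "wx": 0, "wy": 0, "wz": 0},
], newtons=120)

```text
t: 13.92
eef_pos: [0.5127, -0.0768, 0.1433]
tool_rot: [-0.0, 0.986, 0.164, -0.0]
contact_force: [-0.4, 1.1, -3.5]
gripper_width: 0.115
grasp_force: 117.2
```

```bash
cat >> h.py <<'E'
def tray(n,pos,yaw):  # points in carrier frame built on the grip point
    p,d,P=snap(n);Q=P.reshape(-1,3)-np.array(pos);a=np.radians(yaw)
    l=np.c_[Q[:,0]*np.cos(a)+Q[:,1]*np.sin(a)+.0,-Q[:,0]*np.sin(a)+Q[:,1]*np.cos(a),Q[:,2]]
    return p,l
def fit(l):
    # sheet plane: points on the tray floor, ahead of the grip
    m=(l[:,0]>.07)&(l[:,0]<.18)&(abs(l[:,1])<.045)&(l[:,2]>-.06)&(l[:,2]<-.002)
    q=l[m]
    for _ in range(6):
        A=np.c_[q[:,:2],np.ones(len(q))];k=np.linalg.lstsq(A,q[:,2],rcond=None)[0]
        r=q[:,2]-A@k;q=q[abs(r)<max(.003,1.5*np.median(abs(r)))]
    print("plane n",len(q),"pitch slope dz/dx",k[0],"roll",k[1],"z at grip",k[2],"z at tray centre",k[2]+k[0]*.125, "deg",np.degrees(np.arctan(k[:2])))
    m=(l[:,0]>.0)&(l[:,0]<.22)&(abs(l[:,1])<.07)&(l[:,2]>-.05)&(l[:,2]<.005)
    print("xmax,ymin/max",np.percentile(l[m],[1,99],axis=0))
E
python3 - <<'E'
from h import *
o=get_obs();go([.5130,-.0769,.142],71.35,o)
for n in("top","side"):
    p,l=tray(n,o["eef_pos"],18.89);fit(l)
    if n=="side":cv2.imwrite("pics/a4.png",cv2.resize(p[110:230,180:320,::-1],(700,600),interpolation=3))
E
```

```text
t 13.925 pos [ 0.5127 -0.0768  0.1433] d in target frame mm [0.0295 0.2721 1.2914] in tool now [0.2346 0.1428 1.2912] rot [ -0.036    0.0309 -52.4521] F [-0.3563  1.0771 -3.5386] 0.11495054118742445 117.15088605880737
plane n 871 pitch slope dz/dx -0.005526552165982274 roll 0.0018223299008205164 z at grip -0.029180413956827283 z at tray centre -0.029871232977575067 deg [-0.3166  0.1044]
xmax,ymin/max [[ 0.0682 -0.0484 -0.0339]
 [ 0.1849  0.0495  0.0046]]
plane n 445 pitch slope dz/dx -0.004444577206124696 roll -0.0072022850667809585 z at grip -0.027025278954340662 z at tray centre -0.02758085110510625 deg [-0.2547 -0.4127]
xmax,ymin/max [[ 0.0057 -0.0495 -0.0321]
 [ 0.1835  0.0515  0.0044]]
```

View pics/a4.png

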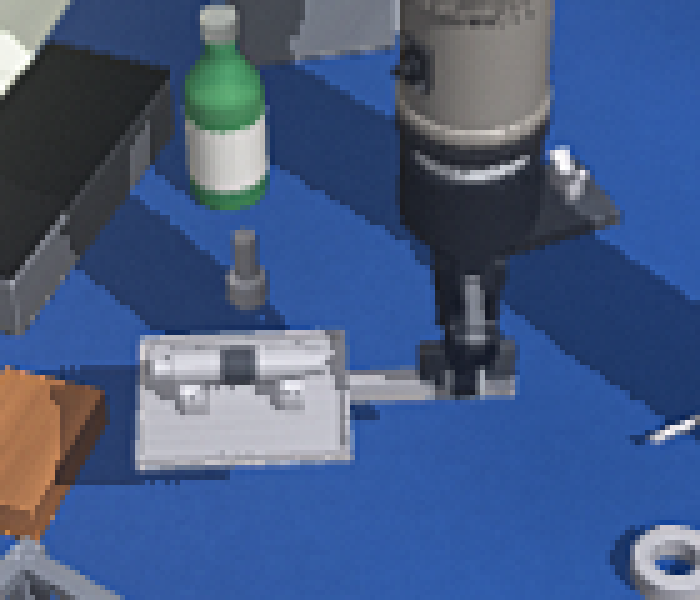

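The carrier hangs nearly level with the shaft aboard. Next I'll turn it to the rack's yaw.

Emit:
drive_tool([
  {"claw": 0.0, "dx": 0, "dy": 0, "dz": 0, "wx": 0, "wy": 0, "wz": -1.5},
  {"claw": 0.0, "dx": 0, "dy": 0, "dz": 0, "wx": 0, "wy": 0, "wz": -3},
  {"claw": 0.0, "dx": 0, "dy": 0, "dz": 0, "wx": 0, "wy": 0, "wz": -4.5},
  {"claw": 0.0, "dx": 0, "dy": 0, "dz": 0, "wx": 0, "wy": 0, "wz": -5.5},
  {"claw": 0.0, "dx": 0, "dy": 0, "dz": 0, "wx": 0, "wy": 0, "wz": -5.5},
  {"claw": 0.0, "dx": 0, "dy": 0, "dz": 0, "wx": 0, "wy": 0, "wz": -5.5},
  {"claw": 0.0, "dx": 0, "dy": 0, "dz": 0, "wx": 0, "wy": 0, "wz": -5.5},
  {"claw": 0.0, "dx": 0, "dy": 0, "dz": 0, "wx": 0, "wy": 0, "wz": -5.5},
  {"claw": 0.0, "dx": 0, "dy": 0, "dz": 0, "wx": 0, "wy": 0, "wz": -5.5},
  {"claw": 0.0, "dx": 0, "dy": 0, "dz": 0, "wx": 0, "wy": 0, "wz": -4.5},
  {"claw": 0.0, "dx": 0, "dy": 0, "dz": 0, "wx": 0, "wy": 0, "wz": -3.5},
  {"claw": 0.0, "dx": 0, "dy": 0, "dz": 0, "wx": 0, "wy": 0, "wz": -2},
  {"claw": 0.0, "dx": 0, "dy": 0, "dz": 0, "wx": 0, "wy": 0, "wz": 0},
  {"claw": 0.0, "dx": 0, "dy": 0, "dz": 0, "wx": 0, "wy": 0, "wz": 0},
  {"claw": 0.0, "dx": 0, "dy": 0, "dz": 0, "wx": 0, "wy": 0, "wz": 0},
], newtons=120)

```text
t: 15.9
eef_pos: [0.513, -0.0769, 0.1437]
tool_rot: [0.0, 0.815, 0.58, 0.0]
contact_force: [-0.3, 0.4, -3.9]
gripper_width: 0.121
grasp_force: 117.2
```

```bash
cat > r.py <<'E'
from h import *
a=np.radians(71.35);X=np.array([np.cos(a),np.sin(a)]);Y=np.array([-X[1],X[0]]);c=np.array([.560,.2875])
def tgt(x,z): return [*(c+X*x-.06*Y),z]
E
python3 - <<'E'
from r import *
o=get_obs();go(tgt(-.27,.1415),71.35,o);go(tgt(-.126,.1415),71.35,o)
for n in("top","side"):
    p,l=tray(n,o["eef_pos"],71.35);fit(l)
    # sheet outline
    m=(l[:,0]>.065)&(l[:,0]<.2)&(abs(l[:,1])<.065)&(l[:,2]>-.04)&(l[:,2]<-.015)
    print(rect(l[m]))
    if n=="side":cv2.imwrite("pics/a5.png",cv2.resize(p[150:270,180:320,::-1],(700,600),interpolation=3))
E
```

```text
t 15.9 pos [ 0.513  -0.0769  0.1437] d in target frame mm [ 90.2678 -11.9986   2.2368] in tool now [ 90.1661 -12.7417   2.2303] rot [ 0.0088  0.003  -0.4717] F [-0.2828  0.3662 -3.8874] 0.12125163429532211 117.1866524219513
t 15.9 pos [ 0.513  -0.0769  0.1437] d in target frame mm [234.2678 -11.9986   2.2368] in tool now [234.1612 -13.9271   2.2228] rot [ 0.0088  0.003  -0.4717] F [-0.2828  0.3662 -3.8874] 0.12125163429532211 117.1866524219513
plane n 957 pitch slope dz/dx -0.0032075698643996846 roll 0.00013505345676917066 z at grip -0.02944165402625343 z at tray centre -0.02984260025930339 deg [-0.1838  0.0077]
xmax,ymin/max [[ 0.066  -0.05   -0.0338]
 [ 0.1848  0.0478  0.0046]]
((0.12574315071105957, -0.0011699944734573364), (0.09996355324983597, 0.12123469263315201), 89.46151733398438)
plane n 577 pitch slope dz/dx 0.00022701115184252147 roll 0.0020740882073491465 z at grip -0.02784343305468181 z at tray centre -0.027815056660701495 deg [0.013  0.1188]
xmax,ymin/max [[ 0.0066 -0.0502 -0.032 ]
 [ 0.1858  0.0495  0.0044]]
((0.12568023800849915, -0.00040175020694732666), (0.10316377878189087, 0.12138757854700089), 89.43745422363281)
```

Emit:
drive_tool([
  {"claw": 0.0, "dx": 0, "dy": -0.003, "dz": 0.001, "wx": 0, "wy": 0, "wz": -0.47},
  {"claw": 0.0, "dx": 0.006, "dy": -0.003, "dz": 0.001, "wx": 0, "wy": 0, "wz": 0},
  {"claw": 0.0, "dx": 0.012, "dy": -0.003, "dz": 0, "wx": 0, "wy": 0, "wz": 0},
  {"claw": 0.0, "dx": 0.016, "dy": -0.003, "dz": 0, "wx": 0, "wy": 0, "wz": 0},
  {"claw": 0.0, "dx": 0.016, "dy": 0, "dz": 0, "wx": 0, "wy": 0, "wz": 0},
  {"claw": 0.0, "dx": 0.016, "dy": 0, "dz": 0, "wx": 0, "wy": 0, "wz": 0},
  {"claw": 0.0, "dx": 0.012, "dy": 0, "dz": 0, "wx": 0, "wy": 0, "wz": 0},
  {"claw": 0.0, "dx": 0.008, "dy": 0, "dz": 0, "wx": 0, "wy": 0, "wz": 0},
  {"claw": 0.0, "dx": 0.004, "dy": 0, "dz": 0, "wx": 0, "wy": 0, "wz": 0},
  {"claw": 0.0, "dx": 0, "dy": 0, "dz": 0, "wx": 0, "wy": 0, "wz": 0},
  {"claw": 0.0, "dx": 0, "dy": 0, "dz": 0, "wx": 0, "wy": 0, "wz": 0},
  {"claw": 0.0, "dx": 0, "dy": 0, "dz": 0, "wx": 0, "wy": 0, "wz": 0},
], newtons=120)

```text
t: 17.5
eef_pos: [0.5303, 0.0117, 0.1417]
tool_rot: [0.0, 0.812, 0.583, -0.0]
contact_force: [0.4, -0.2, -3.8]
gripper_width: 0.121
grasp_force: 117.2
```

```bash
python3 - <<'E'
from r import *
o=get_obs();go(tgt(-.27,.1415),71.35,o);go(tgt(-.126,.1415),71.35,o)
for n in("top","side"):
    p,d,P=snap(n);Q=P.reshape(-1,3);r=np.c_[(Q[:,:2]-c)@X,(Q[:,:2]-c)@Y,Q[:,2]]
    m=(r[:,0]>-.21)&(r[:,0]<-.07)&(abs(r[:,1]+.06)<.065)&(r[:,2]>.103)&(r[:,2]<.125);print(n,"tray",rect(r[m]),np.median(r[m],0))
    m=(abs(r[:,0])<.08)&(abs(r[:,1])<.15)&(r[:,2]>.215)&(r[:,2]<.24);print("racktop",rect(r[m]),np.median(r[m,2]))
    for nm,z0,z1 in(("low",.04,.06),("high",.16,.18),("midrail",.095,.12)):
        m=(abs(r[:,0])<.075)&(abs(r[:,1]+.06)<.055)&(r[:,2]>z0)&(r[:,2]<z1)
        print(nm,m.sum(),rect(r[m]) if m.sum()>4 else "",np.percentile(r[m,2],[10,50,90]) if m.sum() else "")
    if n=="top":cv2.imwrite("pics/a6.png",np.hstack([cv2.resize(p[90:250,70:290,::-1],(440,320),interpolation=3)]))
    else:cv2.imwrite("pics/a7.png",np.hstack([cv2.resize(p[150:300,140:300,::-1],(640,600),interpolation=3)]))
E
```

```text
t 17.5 pos [0.5303 0.0117 0.1417] d in target frame mm [ 0.7818 -0.0204  0.2124] in tool now [ 0.7818 -0.0208  0.2122] rot [ 0.0022  0.0148 -0.0295] F [ 0.3929 -0.1868 -3.8321] 0.12084656852213507 117.21054196357727
t 17.5 pos [0.5303 0.0117 0.1417] d in target frame mm [144.7818  -0.0204   0.2124] in tool now [144.7818  -0.0951   0.1751] rot [ 0.0022  0.0148 -0.0295] F [ 0.3929 -0.1868 -3.8321] 0.12084656852213507 117.21054196357727
top tray ((-0.13531862199306488, -0.06051092967391014), (0.10019559413194656, 0.09814544767141342), 88.99201202392578) [-0.1239 -0.0482  0.1115]
racktop ((-3.357976675033569e-05, -0.0006302297115325928), (0.2535884380340576, 0.1307547241449356), 89.86851501464844) 0.22737770468035307
low 438 ((-0.046092353761196136, -0.05963641405105591), (0.03993324935436249, 0.10962645709514618), 0.5405749678611755) [0.0447 0.048  0.0533]
high 1305 ((0.0004637017846107483, -0.06005571410059929), (0.13309384882450104, 0.10986334085464478), 0.006129954941570759) [0.1651 0.1684 0.1756]
midrail 87 ((-0.0550396554172039, -0.060221895575523376), (0.022184735164046288, 0.10830064117908478), 0.1985982060432434) [0.1024 0.1041 0.1067]
side tray ((-0.1508646160364151, -0.058855168521404266), (0.1014140397310257, 0.11460285633802414), 89.76932525634766) [-0.1616 -0.0465  0.1139]
racktop ((0.0008218288421630859, 0.0005115717649459839), (0.131808340549469, 0.2554700970649719), 0.2693135738372803) 0.2286110748890704
low 501 ((0.03946416452527046, -0.05955888703465462), (0.10931366682052612, 0.05300511047244072), 89.33829498291016) [0.0474 0.0504 0.0565]
high 918 ((0.002628568559885025, -0.059984996914863586), (0.1287914216518402, 0.10985086113214493), 0.059830326586961746) [0.1669 0.1704 0.1765]
midrail 119 ((0.050748225301504135, -0.06002281233668327), (0.10933287441730499, 0.030113210901618004), 89.3415756225586) [0.1035 0.108  0.1171]
```

View pics/a7.png

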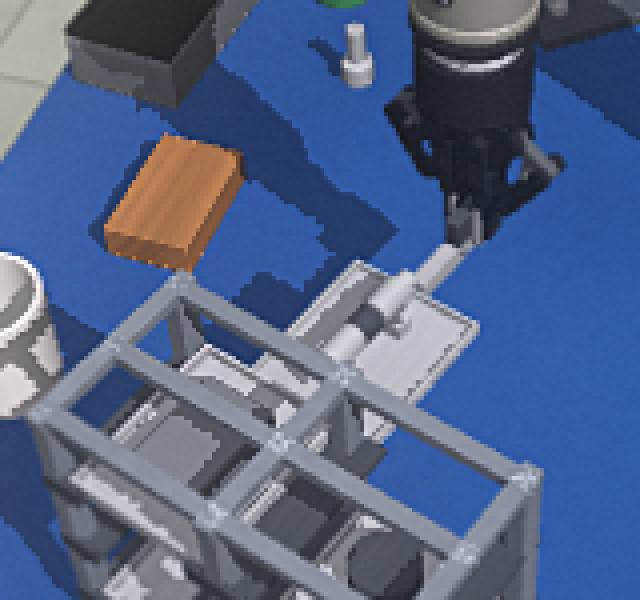

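Side view: the carrier, shaft aboard, stands square in front of the rack's +X bay, at the empty middle level. I'll start inserting it slowly and watch the force.

Emit:
drive_tool([
  {"claw": 0.0, "dx": 0.002, "dy": 0, "dz": 0, "wx": 0, "wy": 0, "wz": 0},
  {"claw": 0.0, "dx": 0.005, "dy": 0, "dz": 0, "wx": 0, "wy": 0, "wz": 0},
  {"claw": 0.0, "dx": 0.006, "dy": 0, "dz": 0, "wx": 0, "wy": 0, "wz": 0},
  {"claw": 0.0, "dx": 0.006, "dy": 0, "dz": 0, "wx": 0, "wy": 0, "wz": 0},
  {"claw": 0.0, "dx": 0.006, "dy": 0, "dz": 0, "wx": 0, "wy": 0, "wz": 0},
  {"claw": 0.0, "dx": 0.006, "dy": 0, "dz": 0, "wx": 0, "wy": 0, "wz": 0},
  {"claw": 0.0, "dx": 0.006, "dy": 0, "dz": 0, "wx": 0, "wy": 0, "wz": 0},
  {"claw": 0.0, "dx": 0.003, "dy": 0, "dz": 0, "wx": 0, "wy": 0, "wz": 0},
  {"claw": 0.0, "dx": 0, "dy": 0, "dz": 0, "wx": 0, "wy": 0, "wz": 0},
], newtons=120)

```text
t: 18.73
eef_pos: [0.5432, 0.0504, 0.1417]
tool_rot: [-0.0, 0.812, 0.583, 0.0]
contact_force: [0.3, -0.4, -4.0]
gripper_width: 0.117
grasp_force: 117.2
```

Emit:
drive_tool([
  {"claw": 0.0, "dx": 0.003, "dy": 0, "dz": 0, "wx": 0, "wy": 0, "wz": 0},
  {"claw": 0.0, "dx": 0.006, "dy": 0, "dz": 0, "wx": 0, "wy": 0, "wz": 0},
  {"claw": 0.0, "dx": 0.008, "dy": 0, "dz": 0, "wx": 0, "wy": 0, "wz": 0},
  {"claw": 0.0, "dx": 0.008, "dy": 0, "dz": 0, "wx": 0, "wy": 0, "wz": 0},
  {"claw": 0.0, "dx": 0.008, "dy": 0, "dz": 0, "wx": 0, "wy": 0, "wz": 0},
  {"claw": 0.0, "dx": 0.008, "dy": 0, "dz": 0, "wx": 0, "wy": 0, "wz": 0},
  {"claw": 0.0, "dx": 0.008, "dy": 0, "dz": 0, "wx": 0, "wy": 0, "wz": 0},
  {"claw": 0.0, "dx": 0.008, "dy": 0, "dz": 0, "wx": 0, "wy": 0, "wz": 0},
  {"claw": 0.0, "dx": 0.008, "dy": 0, "dz": 0, "wx": 0, "wy": 0, "wz": 0},
  {"claw": 0.0, "dx": 0.008, "dy": 0, "dz": 0, "wx": 0, "wy": 0, "wz": 0},
  {"claw": 0.0, "dx": 0.008, "dy": 0, "dz": 0, "wx": 0, "wy": 0, "wz": 0},
  {"claw": 0.0, "dx": 0.005, "dy": 0, "dz": 0, "wx": 0, "wy": 0, "wz": 0},
  {"claw": 0.0, "dx": 0.003, "dy": 0, "dz": 0, "wx": 0, "wy": 0, "wz": 0},
  {"claw": 0.0, "dx": 0, "dy": 0, "dz": 0, "wx": 0, "wy": 0, "wz": 0},
  {"claw": 0.0, "dx": 0, "dy": 0, "dz": 0, "wx": 0, "wy": 0, "wz": 0},
], newtons=120)

```text
t: 20.6
eef_pos: [0.5715, 0.1341, 0.1417]
tool_rot: [0.0, 0.812, 0.583, -0.0]
contact_force: [-0.3, -0.6, -3.4]
gripper_width: 0.122
grasp_force: 117.2
```

```bash
python3 - <<'E'
from r import *
go(tgt(-.126,.138),71.35)
E
```

```text
t 20.6 pos [0.5715 0.1341 0.1417] d in target frame mm [15.6437  0.0306  3.6559] in tool now [15.6449  0.0282  3.6507] rot [-0.0014  0.0192 -0.0091] F [-0.3307 -0.5981 -3.3798] 0.12181116214099348 117.21554160118103
```

Emit:
drive_tool([
  {"claw": 0.0, "dx": 0.003, "dy": 0, "dz": 0.001, "wx": 0, "wy": 0, "wz": 0},
  {"claw": 0.0, "dx": 0.004, "dy": 0, "dz": 0.001, "wx": 0, "wy": 0, "wz": 0},
  {"claw": 0.0, "dx": 0.004, "dy": 0, "dz": 0.0005, "wx": 0, "wy": 0, "wz": 0},
  {"claw": 0.0, "dx": 0.002, "dy": 0, "dz": 0, "wx": 0, "wy": 0, "wz": 0},
  {"claw": 0.0, "dx": 0.001, "dy": 0, "dz": 0, "wx": 0, "wy": 0, "wz": 0},
  {"claw": 0.0, "dx": 0, "dy": 0, "dz": 0, "wx": 0, "wy": 0, "wz": 0},
  {"claw": 0.0, "dx": 0, "dy": 0, "dz": 0, "wx": 0, "wy": 0, "wz": 0},
], newtons=120)

```text
t: 21.48
eef_pos: [0.576, 0.1476, 0.1392]
tool_rot: [0.0, 0.812, 0.583, -0.0]
contact_force: [-0.5, -0.8, -3.3]
gripper_width: 0.12
grasp_force: 117.2
```

Emit:
drive_tool([
  {"claw": 0.0, "dx": 0.001, "dy": 0, "dz": 0, "wx": 0, "wy": 0, "wz": 0},
  {"claw": 0.0, "dx": 0, "dy": 0, "dz": 0, "wx": 0, "wy": 0, "wz": 0},
  {"claw": 0.0, "dx": 0, "dy": 0, "dz": 0, "wx": 0, "wy": 0, "wz": 0},
], newtons=120)

```text
t: 21.85
eef_pos: [0.5764, 0.1487, 0.1392]
tool_rot: [0.0, 0.812, 0.583, -0.0]
contact_force: [0.2, 0.1, -3.1]
gripper_width: 0.122
grasp_force: 117.2
```

Emit:
drive_tool([
  {"claw": 0.0, "dx": 0.0007, "dy": 0, "dz": 0.0005, "wx": 0, "wy": 0, "wz": 0},
  {"claw": 0.0, "dx": 0.0007, "dy": 0, "dz": 0.0005, "wx": 0, "wy": 0, "wz": 0},
  {"claw": 0.0, "dx": 0, "dy": 0, "dz": 0, "wx": 0, "wy": 0, "wz": 0},
  {"claw": 0.0, "dx": 0, "dy": 0, "dz": 0, "wx": 0, "wy": 0, "wz": 0},
], newtons=120)

```text
t: 22.35
eef_pos: [0.5768, 0.1501, 0.1382]
tool_rot: [0.0, 0.812, 0.583, 0.0]
contact_force: [-0.8, -0.9, -2.8]
gripper_width: 0.117
grasp_force: 117.3
```

Emit:
drive_tool([
  {"claw": 0.0, "dx": 0.0007, "dy": 0, "dz": 0.0005, "wx": 0, "wy": 0, "wz": 0},
  {"claw": 0.0, "dx": 0, "dy": 0, "dz": 0, "wx": 0, "wy": 0, "wz": 0},
  {"claw": 0.0, "dx": 0, "dy": 0, "dz": 0, "wx": 0, "wy": 0, "wz": 0},
], newtons=120)

```text
t: 22.72
eef_pos: [0.577, 0.1502, 0.1377]
tool_rot: [0.0, 0.812, 0.583, -0.0]
contact_force: [-0.7, -2.9, -1.5]
gripper_width: 0.119
grasp_force: 117.5
```

```bash
python3 - <<'E'
from r import *
go(tgt(-.126,.137),71.35)
E
```

```text
t 22.725 pos [0.577  0.1502 0.1377] d in target frame mm [-1.3062 -0.025   0.709 ] in tool now [-1.3057 -0.0249  0.7099] rot [ 0.0026  0.0411 -0.0038] F [-0.656  -2.8523 -1.5188] 0.11885192803461976 117.50525236129761
```

Contact with the back stops. I'll lower fully onto the rails.

Emit:
drive_tool([
  {"claw": 0.0, "dx": 0, "dy": 0, "dz": 0.0005, "wx": 0, "wy": 0, "wz": 0},
  {"claw": 0.0, "dx": 0, "dy": 0, "dz": 0.0005, "wx": 0, "wy": 0, "wz": 0},
  {"claw": 0.0, "dx": 0, "dy": 0, "dz": 0, "wx": 0, "wy": 0, "wz": 0},
  {"claw": 0.0, "dx": 0, "dy": 0, "dz": 0, "wx": 0, "wy": 0, "wz": 0},
], newtons=120)

```text
t: 23.22
eef_pos: [0.577, 0.1501, 0.1372]
tool_rot: [0.0, 0.812, 0.583, -0.0]
contact_force: [-3.2, -5.3, 4.7]
gripper_width: 0.12
grasp_force: 118.4
```

```bash
python3 - <<'E'
from r import *
go(tgt(-.126,.137),71.35)
E
```

```text
t 23.225 pos [0.577  0.1501 0.1372] d in target frame mm [-1.2498 -0.0684  0.2374] in tool now [-1.2497 -0.0681  0.2384] rot [ 0.0103  0.0481 -0.0172] F [-3.1557 -5.2667  4.6573] 0.1202065239121796 118.42635154724121
```

Emit:
drive_tool([
  {"claw": 0.013, "dx": 0, "dy": 0, "dz": 0, "wx": 0, "wy": 0, "wz": 0},
  {"claw": 0.018, "dx": 0, "dy": 0, "dz": 0, "wx": 0, "wy": 0, "wz": 0},
  {"claw": 0.025, "dx": 0, "dy": 0, "dz": 0, "wx": 0, "wy": 0, "wz": 0},
  {"claw": 0.04, "dx": 0, "dy": 0, "dz": 0, "wx": 0, "wy": 0, "wz": 0},
  {"claw": 0.045, "dx": 0, "dy": 0, "dz": 0, "wx": 0, "wy": 0, "wz": 0},
  {"claw": 0.045, "dx": 0, "dy": 0, "dz": 0, "wx": 0, "wy": 0, "wz": 0},
  {"claw": 0.045, "dx": -0.002, "dy": 0, "dz": -0.01, "wx": 0, "wy": 0, "wz": 0},
  {"claw": 0.045, "dx": -0.004, "dy": 0, "dz": -0.02, "wx": 0, "wy": 0, "wz": 0},
  {"claw": 0.045, "dx": -0.005, "dy": 0, "dz": -0.03, "wx": 0, "wy": 0, "wz": 0},
  {"claw": 0.045, "dx": -0.02, "dy": 0, "dz": -0.03, "wx": 0, "wy": 0, "wz": 0},
  {"claw": 0.045, "dx": -0.04, "dy": 0, "dz": -0.01, "wx": 0, "wy": 0, "wz": 0},
  {"claw": 0.045, "dx": -0.04, "dy": 0, "dz": 0, "wx": 0, "wy": 0, "wz": 0},
  {"claw": 0.045, "dx": -0.03, "dy": 0, "dz": 0, "wx": 0, "wy": 0, "wz": 0},
  {"claw": 0.045, "dx": 0, "dy": 0, "dz": 0, "wx": 0, "wy": 0, "wz": 0},
  {"claw": 0.045, "dx": 0, "dy": 0, "dz": 0, "wx": 0, "wy": 0, "wz": 0},
], newtons=40)

```text
t: 25.1
eef_pos: [0.5324, 0.0178, 0.2379]
tool_rot: [0.0, 0.812, 0.583, 0.001]
contact_force: [-0.9, 0.5, 0.1]
gripper_width: 0.53
grasp_force: 0.0
```

```bash
python3 - <<'E'
from r import *
o=get_obs();print(o["contact_force"],o["eef_pos"])
L=[]
for n in("top","side"):
    p,d,P=snap(n);Q=P.reshape(-1,3);r=np.c_[(Q[:,:2]-c)@X,(Q[:,:2]-c)@Y,Q[:,2]]
    m=(r[:,0]>-.17)&(r[:,0]<-.09)&(abs(r[:,1]+.06)<.02)&(r[:,2]>.136)&(r[:,2]<.15)
    print(n,"handle top",m.sum(),rect(r[m]) if m.sum()>4 else "",np.median(r[m],0))
    m=(abs(r[:,0])<.075)&(abs(r[:,1]+.06)<.05)&(r[:,2]>.1)&(r[:,2]<.155)
    print("tray",np.histogram(r[m,2],np.arange(.1,.157,.005)))
    L.append(cv2.resize(p[100:250,70:220,::-1] if n=="top" else p[190:340,140:290,::-1],(400,400),interpolation=3))
cv2.imwrite("pics/a8.png",np.hstack(L))
E
```

```text
[-0.9212  0.4687  0.0559] [0.5324 0.0178 0.2379]
top handle top 29 ((-0.10819358378648758, -0.060182124376297), (0.013515986502170563, 0.012173591181635857), 16.96326446533203) [-0.1085 -0.0608  0.1425]
tray (array([ 23, 148,  68,   7,  24,   2,   2,   4,   9,   0,   0]), array([0.1  , 0.105, 0.11 , 0.115, 0.12 , 0.125, 0.13 , 0.135, 0.14 ,
       0.145, 0.15 , 0.155]))
side handle top 81 ((-0.13317352533340454, -0.05852849781513214), (0.01307252049446106, 0.040974900126457214), 87.84600067138672) [-0.1339 -0.057   0.1439]
tray (array([  5, 155, 126,  50,   2,   0,   0,   0,   0,   0,   0]), array([0.1  , 0.105, 0.11 , 0.115, 0.12 , 0.125, 0.13 , 0.135, 0.14 ,
       0.145, 0.15 , 0.155]))
```

View pics/a8.png

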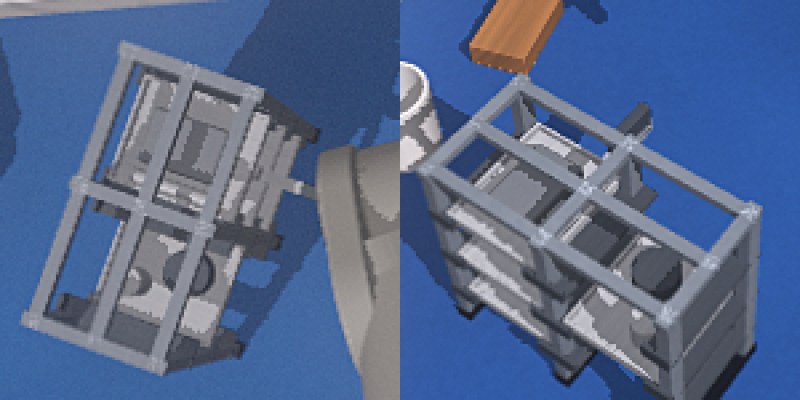

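The tray sits on the middle rails with its handle top at 143 mm, which is 105 + 38. The handle's inner end is about where it belongs when fully home, and the gripper is clear.

```bash
python3 -c "
from station import *
print(hand_in())"
```

```text
the job is handed in; nothing more can be done
None
```

I laid the shaft in the carrier's cradle, slid the carrier home on the empty middle rail pair of the two-tray bay, let go and handed the job in at about 25 s of the 64 s allowed; hand-in returned no verdict.

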